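# Turn the parcel's label to the scanner and scan it

## Task

Scan the parcel that stands on the turntable: push the turntable round by its rim, with a fingertip, until the side of the parcel that carries the shipping label squarely faces the window of the desktop scanner, then press the button on top of the scanner fully down and let it come up again. Do not press the button before the label faces the scanner. Do not touch or lift the parcel, do not push on the rubber mat under it, and leave the tape roll, the small carton and the box knife where they are.

Things in the scene. Friction and masses are not known exactly. Their poses are not given: they have to be found in the camera images.
- turntable: round steel bearing base of the turntable, 190 mm across and 18 mm high, fixed to the bench; origin on the bench at the turntable's axis. It stays clear of the notches in the plate: below them is open air down to the bench
- plate_axis (a point): centre of the turning plywood plate, on its axis, level with its upper face (36 mm above the bench); turns with the plate. The plate is a disc 300 mm across and 18 mm thick (18 to 36 mm above the bench), with six open finger notches in its rim
- notch (a point): one of the six finger notches, 137 mm from the axis along the plate's x axis, at the upper face; the others follow every 60 degrees. Cut right through, open outwards: 38 mm wide at the bottom (121 mm from the axis), 41 mm at 137 mm, with rounded corners where it meets the rim (150 mm). A fingertip let down here can push either flank
- plate (a joint): turn of the plate about its vertical axis, rad, positive anticlockwise seen from above; it turns endlessly. The bearing drags with about 0.12 N m, so the plate (0.9 kg) needs about 1 N at the rim and stops almost at once when it is no longer pushed
- mat: black rubber mat, 216 mm across and 3 mm thick, glued on the middle of the plate and turning with it; its upper face is 39 mm above the bench. Origin at the centre of its underside
- parcel: small cardboard carton, 70 (x) by 140 (y) by 55 (z) mm, about 0.35 kg, standing loose on the mat near the middle and turning along with it; its top is 94 mm above the bench. Origin at the centre of its underside, z up. The white shipping label is on its long side that looks along -x, and is folded over that long edge onto the nearer half of the top
- label (a point): middle of the label on the parcel's side that looks along the parcel's -x
- scanner: desktop barcode scanner, screwed to the bench beside the turntable, its window towards the turntable: base 100 by 96 mm, body 60 (x) by 86 (y) mm, top at 122 mm above the bench. Origin on the bench under its centre. The window looks along the scanner's -x axis; the label faces it squarely when the parcel's -x axis points along the scanner's +x axis
- scanner_window (a point): middle of the scanner's dark window, 33 mm in front of the scanner's centre and 70 mm above the bench
- scan_button (a joint): travel of the scanner's button, m: 0 up, 0.005 fully down; a spring brings it up again. About 1.2 N starts it, 4 N takes it fully down
- scan_button_top (a point): centre of the top of the round button (28 mm across, in a collar 44 mm across and 12 mm high) on top of the scanner, 139 mm above the bench; it is pressed straight down
- tape_roll: roll of brown packing tape lying flat, 100 mm across, 48 mm high, a bystander; origin at the centre of its underside
- small_carton: small cardboard box without label, 60 by 90 by 45 mm high, a bystander; origin at the centre of its underside
- box_knife: box knife lying flat beyond the turntable, 152 mm long, 24 mm wide, 19 mm high, a bystander; its length is along its y axis; origin under its middle, on the bench

How it is judged:
By the outcome, as a careful person would: the job done as asked, in the order asked, and still so for the second after the job is handed in, with the robot touching nothing.
It also fails if it takes over 64 s, if anything falls off the work surface, if the arm or the gripper's body presses on something with over 40 N, if the wrist force passes 120 N, or if a joint passes its speed limit or range.

## Robot

A 6-joint arm with a two-finger parallel gripper is mounted at the origin on the work surface. World frame = base frame: x ahead of the robot, y to its left, z up, the work surface at z = 0. Lengths are in m, angles in rad, forces in N, time in s.
With the tool pointing down it reaches from about 0.3 to 0.825 m from the base axis. Payload 5.4 kg.
Tool frame: the origin (TCP) lies between the finger pads; the fingertips stand 14 mm ahead of it and the grasp point (between the pads) lies 5 mm behind it; z points along the fingers, y is the line along which they close (so a half turn about z gives the same grasp; the last joint's range is limited). The gripper opens to 92 mm and grips with 3 to 60 N. Pads are 20 mm wide; open, the fingers measure 128 mm over their backs; the gripper's body (75 mm by 189 mm) begins 69 mm behind the grasp point.
Start: joints at [-1.541, 0.158, 1.597, -0, 1.386, -0.21], TCP at [0.137, -0.559, 0.229] pointing down, gripper open.
Joint ranges: [-2.91, 2.91], [-0.94, 2.29], [0.18, 2.7], [-1.29, 4.43], [0.17, 2.64], [-3, 3]. Speed limits (rad/s): [2.57, 2.57, 3.14, 3.14, 3.14, 3.14].

## Interface

Orientations are given as a unit quaternion [x, y, z, w].
In Python, from station import bot gives the robot as it stands.
- The arm moves only by the shell command python3 -m crank 'ROWS' [OPENING] [FORCE]. ROWS is JSON, a list of rows, each an object of numbers: "tx", "ty", "tz": the shift along the world's x, y, z in m; "rx", "ry", "rz": the turn, a rotation vector about the world's x, y, z in degrees. In form: [{"tx": .., "ty": .., "tz": .., "rx": .., "ry": .., "rz": ..}, ...]. A call has 1 to 12 rows; each row shifts and turns the commanded pose from where the row before left it; what a row does not reach is not made up. A row lasts 1/10 s, in which the tool goes at most 50 mm and 8.59 degrees, less where a joint would pass 70% of its speed; a pose out of reach is approached as far as the arm can. A call with a gripper value outside its range is refused whole. OPENING is the gripper's target within -1 to 1 (fully open at 1, half-way at 0, shut at -1), set as the call begins (- or left out, the last holds). The fingers move at their own pace and stop on an object; FORCE is the grip in N (left out, the last holds). Time passes only in rows, so rows that do not move let the fingers close. It gives the time, the measured TCP pose, the force, the opening and the grip force at its end, in the units of the state.
- bot.get_obs(): the state, without advancing time (a new reading comes with each control period).
- bot.camera(name): name is "scene" or "top" or "wrist"; returns the picture (384x512x3 uint8, red, green, blue); there is no depth.
- bot.camera_params(name): a dict with "camera_matrix" (3x3 intrinsics, pixels), "k1" (the pictures are not rectified: a ray, as slopes to the right and down, at radius r is drawn at 1 + k1 r^2 times it, then the intrinsics apply), "R" (3x3) and "t" (3): a world point X has camera coordinates R X + t. Camera axes: x right, y down, z forward; pixel columns grow to the right and rows downward; lengths in m; the calibration is good to about 2 mm. A picture is of the moment at which its call begins: read the wrist's pose just before it. camera_params takes no time and is no camera call; for the wrist camera it gives the pose at the moment of the call.
- bot.sign_off(): hands the job in; it is judged then, once.
The state is a dict: "t": time; "joint_pos": joint angles; "joint_vel": joint speeds; "joint_efforts": joint torques, N m; "tcp_pos": TCP position; "orientation": TCP orientation; "ft_force": force on the tool from outside, world axes, zero at the start; "wrist_torque": the same for the moment, N m; "finger_gap": finger opening in m; "grip_force": force on a finger pad.
Only numpy, scipy, OpenCV 4.12 (cv2) and the standard library are available. Lean on these libraries where they do the work, as an engineer would, in place of code of your own. Each camera call takes 0.05 s, during which the arm holds its last target. There are 200 camera calls.

## Working session

There is one attempt and no reset: what is moved stays moved. The work goes in short steps, Python scripts to look and compute and a shell command to move; the robot and the scene stay as the last step left them, time stands still between calls to the robot, and variables do not carry over. Pictures are saved under pics/ and viewed, at most 10 in all, crops included, and the job is handed in when it is done.

```bash
ls; mkdir -p pics; python3 - <<'E'
from station import bot
import cv2,json
for n in("top","scene"):
    im=bot.camera(n); cv2.imwrite(f"pics/{n}0.png",cv2.cvtColor(cv2.resize(im,(800,600)) ,cv2.COLOR_RGB2BGR))
    p=bot.camera_params(n); print(n,p)
o=bot.get_obs();print(o)
E
```

```text
pics
top {'camera_matrix': array([[434.0543706 ,   0.        , 257.24935423],
       [  0.        , 434.0543706 , 196.96721513],
       [  0.        ,   0.        ,   1.        ]]), 'k1': -0.03338145916175153, 'R': array([[-0.01573574, -0.99984404, -0.00801824],
       [-0.99183026,  0.0166239 , -0.12647681],
       [ 0.12659038,  0.00596252, -0.99193716]]), 't': array([-0.05699108,  0.61802296,  1.09686955])}
scene {'camera_matrix': array([[357.78972333,   0.        , 251.03837575],
       [  0.        , 357.78972333, 193.11806819],
       [  0.        ,   0.        ,   1.        ]]), 'k1': -0.04283529094612237, 'R': array([[-0.86468801,  0.5021813 ,  0.01133956],
       [ 0.35728712,  0.63075423, -0.68883598],
       [-0.35307303, -0.59157674, -0.72482853]]), 't': array([ 0.56886329, -0.08605369,  1.03737856])}
{'t': 0.1, 'joint_pos': array([-1.54110983e+00,  1.58996724e-01,  1.59810379e+00,  4.39367907e-06,
        1.38619449e+00, -2.10069951e-01]), 'joint_vel': array([-0.0006139 , -0.00235171, -0.00180235, -0.00175707, -0.00010794,
        0.00042107]), 'joint_efforts': array([-2.47253893e-04, -3.86501956e+01, -3.22960532e+01,  7.03001395e-02,
        3.39559349e-02, -5.17120111e-05]), 'tcp_pos': array([ 0.1365241 , -0.55799935,  0.22771261]), 'orientation': array([ 9.92822895e-01,  1.19590861e-01,  7.88151031e-05, -8.47518750e-04]), 'ft_force': array([-0.08735715, -0.43607223, -0.68379048]), 'wrist_torque': array([-0.00913722,  0.00569323,  0.00366097]), 'grip_force': 0.0, 'finger_gap': 0.09180825704554152}
```

View pics/top0.png

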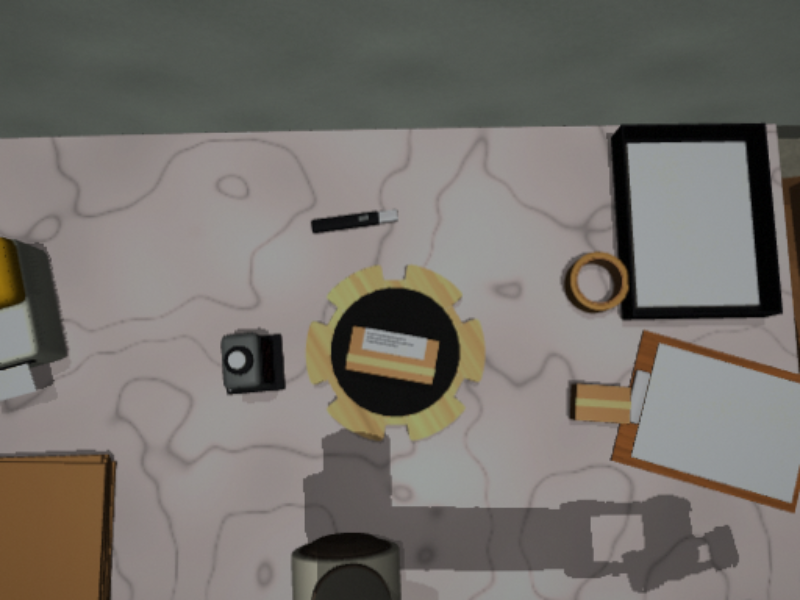

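View pics/scene0.png

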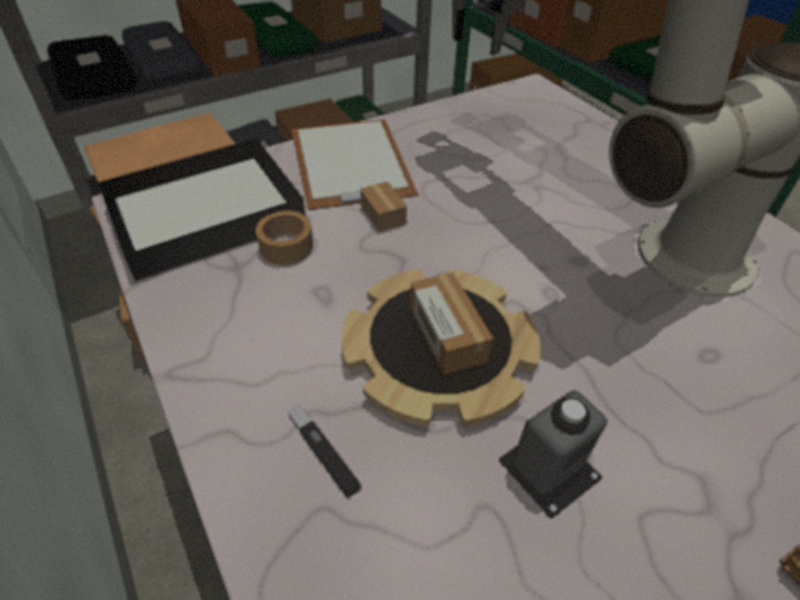

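```bash
cat > h.py <<'E'
from station import bot
import cv2,numpy as np
def P(n):
    p=bot.camera_params(n); return p,np.array([p["k1"],0,0,0,0])
def ray(n,uv,z):
    "pixels (native) -> world points on height z"
    p,d=P(n); K=p["camera_matrix"]; uv=np.atleast_2d(np.float64(uv))
    s=(uv-K[:2,2])/[K[0,0],K[1,1]]; q=s.copy()
    for _ in range(10): q=s/(1+p["k1"]*(q**2).sum(1,keepdims=True))
    v=np.c_[q,np.ones(len(q))]@p["R"]; c=-p["R"].T@p["t"]
    return c+v*((np.reshape(z,(-1,1))-c[2])/v[:,2:])
def proj(n,X):
    p,_=P(n); c=np.atleast_2d(X)@p["R"].T+p["t"]; s=c[:,:2]/c[:,2:]
    return s*(1+p["k1"]*(s**2).sum(1,keepdims=True))*np.diag(p["camera_matrix"])[:2]+p["camera_matrix"][:2,2]
def crop(im,x0,y0,w,h,s,f):
    cv2.imwrite(f,cv2.cvtColor(cv2.resize(im[y0:y0+h,x0:x0+w],None,fx=s,fy=s,interpolation=cv2.INTER_CUBIC),cv2.COLOR_RGB2BGR))
E
python3 - <<'E'
from h import *
im=bot.camera("top"); np.save("top0.npy",im)
crop(im,135,160,180,130,4.4,"pics/c0.png")
p=bot.camera_params("top");print(-p["R"].T@p["t"])
E
```

```text
[ 0.47322394 -0.07379625  1.16573427]
```

View pics/c0.png

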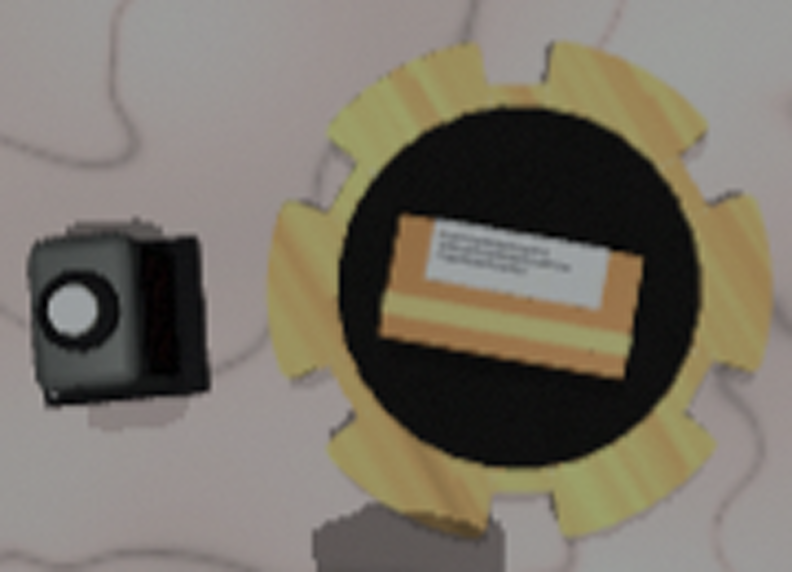

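```bash
cat > m.py <<'E'
from h import *
from scipy.optimize import least_squares
def c2n(a): return (np.array(a,float)+.5)/4.4-.5+[135,160]
def plate(im):
    hsv=cv2.cvtColor(im,cv2.COLOR_RGB2HSV); m=((hsv[...,1]>75)&(hsv[...,0]>8)&(hsv[...,0]<40)).astype(np.uint8)
    m[:,:190]=0;m[:,320:]=0;m[:160]=0;m[290:]=0
    v,u=np.nonzero(m); W=ray("top",np.c_[u,v],.036)[:,:2]
    c=cv2.minEnclosingCircle(W.astype(np.float32)); c0=np.array(c[0])
    # notch phase: mask gaps at r 0.128-0.145
    best=[]
    for _ in range(3):
        th=np.radians(np.arange(0,360,.5)); r=np.arange(.126,.146,.002)
        T,Rr=np.meshgrid(th,r); X=np.c_[(c0[0]+Rr*np.cos(T)).ravel(),(c0[1]+Rr*np.sin(T)).ravel(),np.full(T.size,.036)]
        q=proj("top",X).astype(np.float32); s=cv2.remap(m.astype(np.float32),q[:,0].reshape(T.shape),q[:,1].reshape(T.shape),cv2.INTER_LINEAR)
        g=(1-s).mean(0); ph=np.degrees(np.angle((g*np.exp(6j*th)).sum()))/6
    return c,ph,g
if __name__=="__main__":
    im=np.load("top0.npy"); c,ph,g=plate(im); print("plate",c,"phase",ph)
    W=ray("top",c2n([(400,213),(643,255),(625,380),(380,337)]),.094)[:,:2]
    print(W,W.mean(0),"ctr"); d=(W[1]-W[0]+W[2]-W[3])/2; e=(W[3]-W[0]+W[2]-W[1])/2
    print(np.linalg.norm(d),np.linalg.norm(e)); 
    for n,v in(("long",d),("short to -label",e)): print(n,np.degrees(np.arctan2(v[1],v[0])))
    print("button",ray("top",c2n([(72,310)]),.139))
    F=ray("top",c2n([(200,237),(210,390)]),.01)[:,:2]; print("base front",F,np.degrees(np.arctan2(*(F[1]-F[0])[::-1])))
E
python3 m.py
```

```text
plate ((0.5451744198799133, -0.05391639843583107), 0.14958937466144562) phase -0.1250739591804591
[[ 0.58364756  0.01185314]
 [ 0.55765962 -0.12466994]
 [ 0.48796118 -0.11307593]
 [ 0.51405569  0.0235337 ]] [ 0.53583101 -0.05058976] ctr
0.1390270250868472 0.07061072133884559
long -100.79586844760571
short to -label 170.51385802957446
button [[0.52935283 0.18562217 0.139     ]]
base front [[0.57961381 0.14053006]
 [0.48696506 0.13393845]] -175.93047537568077
```

```bash
python3 - <<'E'
from h import *
im=bot.camera("top"); im=cv2.convertScaleAbs(im,alpha=2.2,beta=10); crop(im,136,205,52,52,11,"pics/s0.png")
E
```

```text
(no output)
```

View pics/s0.png

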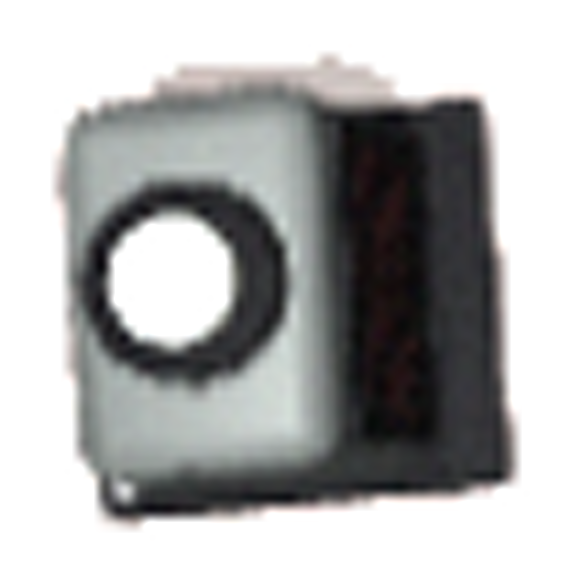

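```bash
python3 - <<'E'
from h import *
f=lambda a:(np.array(a,float)+.5)/11-.5+[136,205]
for n,a,z in(("front",[(487,105),(512,470)],.008),("baseright",[(110,515),(512,474)],.008),("L",[(76,130),(97,460)],.122),("R",[(316,110),(332,450)],.122),("top",[(90,112),(305,92)],.122),("bot",[(110,472),(320,460)],.122),("win",[(420,120),(437,440)],.05)):
    W=ray("top",f(a),z)[:,:2]; d=W[1]-W[0]; print(n,W.round(4).tolist(),np.degrees(np.arctan2(d[1],d[0]))%90, np.linalg.norm(d))
print(ray("top",f([(174,280)]),.139))
im=np.load("top0.npy")
g=cv2.cvtColor(im,cv2.COLOR_RGB2GRAY)[205:257,136:188]; _,b=cv2.threshold(g,int(g[25,16]*.7),255,0)
n,l,st,c=cv2.connectedComponentsWithStats(b); print(c[l[25,16]]+[136,205],ray("top",c[l[25,16]]+[136,205],.139))
E
```

```text
front [[0.5782, 0.1416], [0.4896, 0.135]] 4.252714561543996 0.08882105213559388
baseright [[0.4801, 0.2325], [0.4886, 0.135]] 4.968575681287973 0.09787429179359576
L [[0.5637, 0.2112], [0.4914, 0.2054]] 4.58711588670684 0.07254759313209921
R [[0.5673, 0.1581], [0.4929, 0.1538]] 3.2863125157083743 0.07457244146209163
top [[0.5677, 0.2081], [0.5713, 0.1606]] 4.409295529905052 0.04768041816411029
bot [[0.4888, 0.2025], [0.4907, 0.1564]] 2.4353589210378317 0.046062864193793955
win [[0.5711, 0.1495], [0.4962, 0.145]] 3.4792375912834075 0.07501081222584752
[[0.52950065 0.18470277 0.139     ]]
[151.         229.89473684] [[0.52976301 0.18557374 0.139     ]]
```

```bash
python3 -m crank '[{"tx":0.01,"ty":0.02,"rz":3},{"tx":0.02,"ty":0.04,"rz":6},{"tx":0.022,"ty":0.042,"rz":6.3},{"tx":0.022,"ty":0.042,"rz":6.3},{"tx":0.022,"ty":0.042,"rz":6.3},{"tx":0.022,"ty":0.042,"rz":6.3},{"tx":0.022,"ty":0.042,"rz":6.3},{"tx":0.022,"ty":0.042,"rz":6.3},{"tx":0.022,"ty":0.042,"rz":6.3},{"tx":0.022,"ty":0.042,"rz":6.3},{"tx":0.022,"ty":0.042,"rz":6.3},{"tx":0.022,"ty":0.042,"rz":6.3}]' -1 20; python3 -m crank '[{"tx":0.01,"ty":0.022,"rz":4},{"tx":0.003,"ty":0.004,"rz":0},{},{}]'
python3 - <<'E'
from h import *
from scipy.spatial.transform import Rotation as R
o=bot.get_obs(); r=R.from_quat(o["orientation"]).as_matrix(); print(o["tcp_pos"],r.round(4).tolist(),np.degrees(np.arctan2(r[1,1],r[0,1])))
E
```

```text
[ 0.13652104 -0.55817287  0.22799031] [[0.9714, 0.2375, -0.0], [0.2375, -0.9714, 0.0012], [0.0003, -0.0011, -1.0]] -76.26106237611177invalid input
invalid input
```

```bash
python3 -m crank '[{"tx":0.01,"ty":0.02,"tz":0,"rx":0,"ry":0,"rz":3},{"tx":0.02,"ty":0.04,"tz":0,"rx":0,"ry":0,"rz":6}]' -1 20
```

```text
t: 0.4
tcp_pos: [0.1658, -0.4992, 0.2283]
orientation: [0.98, 0.197, -0.0, 0.0]
ft_force: [-0.1, 0.3, 0.9]
finger_gap: 0.078
grip_force: 0.0
```

```bash
python3 -m crank '[{"tx":0.022,"ty":0.042,"tz":0,"rx":0,"ry":0,"rz":6.4},{"tx":0.022,"ty":0.042,"tz":0,"rx":0,"ry":0,"rz":6.4},{"tx":0.022,"ty":0.042,"tz":0,"rx":0,"ry":0,"rz":6.4},{"tx":0.022,"ty":0.042,"tz":0,"rx":0,"ry":0,"rz":6.4},{"tx":0.022,"ty":0.042,"tz":0,"rx":0,"ry":0,"rz":6.4},{"tx":0.022,"ty":0.042,"tz":0,"rx":0,"ry":0,"rz":6.4},{"tx":0.022,"ty":0.042,"tz":0,"rx":0,"ry":0,"rz":6.4},{"tx":0.022,"ty":0.042,"tz":0,"rx":0,"ry":0,"rz":6.4},{"tx":0.022,"ty":0.042,"tz":0,"rx":0,"ry":0,"rz":6.4},{"tx":0.022,"ty":0.042,"tz":0,"rx":0,"ry":0,"rz":6.4},{"tx":0.0135,"ty":0.024,"tz":0,"rx":0,"ry":0,"rz":3.2},{"tx":0,"ty":0,"tz":0,"rx":0,"ry":0,"rz":0}]'
python3 - <<'E'
from h import *
im=bot.camera("wrist"); crop(im,0,0,512,384,1.5,"pics/w0.png")
o=bot.get_obs(); print(o["tcp_pos"],o["finger_gap"])
c=np.array([.5452,-.0539,.036]);print(proj("wrist",[c+[-.121,0,0],c+[-.15,.0205,0],c+[-.15,-.0205,0],c+[-.145,0,0],np.r_[o["tcp_pos"][:2],o["tcp_pos"][2]-.014]])*1.5)
E
```

```text
t: 1.6
tcp_pos: [0.4007, -0.0519, 0.2285]
orientation: [0.705, 0.709, 0.0, -0.0]
ft_force: [0.1, -0.0, -0.0]
finger_gap: 0.0007
grip_force: 0.0
[ 0.40014956 -0.05339381  0.2284366 ] 0.000585564406206646
[[405.12618018 262.30679362]
 [371.31433475 238.58460323]
 [371.37100924 285.10524852]
 [377.16807392 262.2483276 ]
 [378.14393516 355.09509518]]
```

View pics/w0.png

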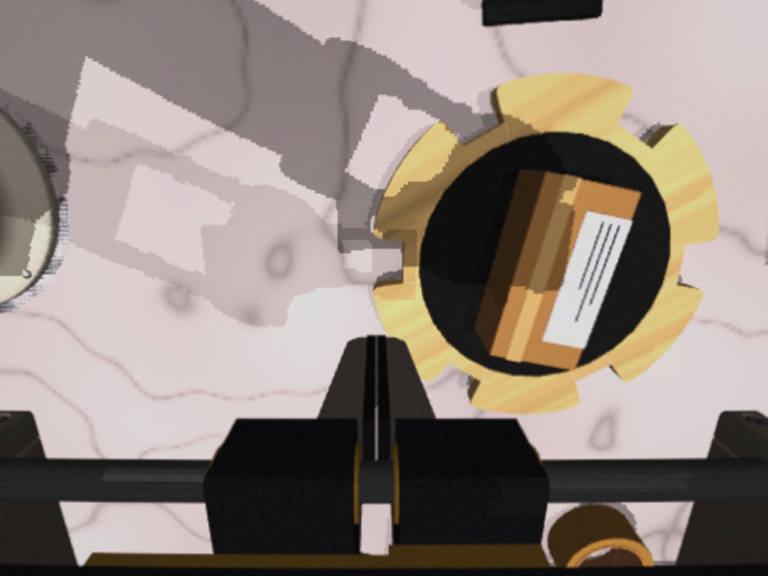

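```bash
python3 -m crank '[{"tx":0,"ty":0,"tz":-0.02,"rx":0,"ry":0,"rz":0},{"tx":0,"ty":0,"tz":-0.04,"rx":0,"ry":0,"rz":0},{"tx":0,"ty":0,"tz":-0.04,"rx":0,"ry":0,"rz":0},{"tx":0,"ty":0,"tz":-0.04,"rx":0,"ry":0,"rz":0},{"tx":0,"ty":0,"tz":-0.02,"rx":0,"ry":0,"rz":0},{"tx":0,"ty":0,"tz":-0.015,"rx":0,"ry":0,"rz":0},{"tx":0,"ty":0,"tz":-0.012,"rx":0,"ry":0,"rz":0},{"tx":0,"ty":0,"tz":-0.011,"rx":0,"ry":0,"rz":0},{"tx":0,"ty":0,"tz":0,"rx":0,"ry":0,"rz":0}]'
python3 - <<'E'
# arc rows about the axis, radius .145, from angle 180
import numpy as np
a=180;r=.145
for i in range(25):
    s=[2,3][i] if i<2 else 5
    b=a+s; p=lambda t:r*np.array([np.cos(np.radians(t)),np.sin(np.radians(t))]); print(b,*(p(b)-p(a)).round(4)); a=b
E
```

```text
t: 2.55
tcp_pos: [0.3987, -0.0549, 0.0294]
orientation: [0.708, 0.706, -0.001, -0.001]
ft_force: [-0.3, -0.6, 0.5]
finger_gap: 0.0007
grip_force: 0.0
182 0.0001 -0.0051
185 0.0005 -0.0076
190 0.0017 -0.0125
195 0.0027 -0.0123
200 0.0038 -0.0121
205 0.0048 -0.0117
210 0.0058 -0.0112
215 0.0068 -0.0107
220 0.0077 -0.01
225 0.0085 -0.0093
230 0.0093 -0.0085
235 0.01 -0.0077
240 0.0107 -0.0068
245 0.0112 -0.0058
250 0.0117 -0.0048
255 0.0121 -0.0038
260 0.0123 -0.0027
265 0.0125 -0.0017
270 0.0126 -0.0006
275 0.0126 0.0006
280 0.0125 0.0017
285 0.0123 0.0027
290 0.0121 0.0038
295 0.0117 0.0048
300 0.0112 0.0058
```

```bash
python3 -m crank '[{"tx":0.0001,"ty":-0.005,"tz":0,"rx":0,"ry":0,"rz":2},{"tx":0.0005,"ty":-0.0076,"tz":0,"rx":0,"ry":0,"rz":3},{"tx":0.0017,"ty":-0.0125,"tz":0,"rx":0,"ry":0,"rz":5},{"tx":0.0027,"ty":-0.0123,"tz":0,"rx":0,"ry":0,"rz":5},{"tx":0.0038,"ty":-0.0121,"tz":0,"rx":0,"ry":0,"rz":5},{"tx":0.0048,"ty":-0.0117,"tz":0,"rx":0,"ry":0,"rz":5},{"tx":0.0058,"ty":-0.0112,"tz":0,"rx":0,"ry":0,"rz":5},{"tx":0.0068,"ty":-0.0107,"tz":0,"rx":0,"ry":0,"rz":5},{"tx":0.0077,"ty":-0.01,"tz":0,"rx":0,"ry":0,"rz":5},{"tx":0.0085,"ty":-0.0093,"tz":0,"rx":0,"ry":0,"rz":5}]'
python3 -m crank '[{"tx":0.0093,"ty":-0.0085,"tz":0,"rx":0,"ry":0,"rz":5},{"tx":0.01,"ty":-0.0077,"tz":0,"rx":0,"ry":0,"rz":5},{"tx":0.0107,"ty":-0.0068,"tz":0,"rx":0,"ry":0,"rz":5},{"tx":0.0112,"ty":-0.0058,"tz":0,"rx":0,"ry":0,"rz":5},{"tx":0.0117,"ty":-0.0048,"tz":0,"rx":0,"ry":0,"rz":5},{"tx":0.0121,"ty":-0.0038,"tz":0,"rx":0,"ry":0,"rz":5},{"tx":0.0123,"ty":-0.0027,"tz":0,"rx":0,"ry":0,"rz":5},{"tx":0.0125,"ty":-0.0017,"tz":0,"rx":0,"ry":0,"rz":5},{"tx":0.0126,"ty":-0.0006,"tz":0,"rx":0,"ry":0,"rz":5},{"tx":0.0126,"ty":0.0006,"tz":0,"rx":0,"ry":0,"rz":5},{"tx":0.0075,"ty":0.0009,"tz":0,"rx":0,"ry":0,"rz":3},{"tx":0,"ty":0,"tz":0,"rx":0,"ry":0,"rz":0}]'
python3 - <<'E'
from h import *
im=bot.camera("top"); np.save("top1.npy",im); crop(im,135,160,180,130,4.4,"pics/c1.png")
o=bot.get_obs(); d=o["tcp_pos"][:2]-[.5452,-.0539]; print(o["tcp_pos"],np.linalg.norm(d),np.degrees(np.arctan2(d[1],d[0]))%360)
E
```

```text
t: 3.55
tcp_pos: [0.4426, -0.1578, 0.0312]
orientation: [0.382, 0.924, 0.0, 0.0]
ft_force: [0.6, 1.6, 0.2]
finger_gap: 0.0003
grip_force: 0.5
t: 4.75
tcp_pos: [0.5659, -0.1986, 0.0315]
orientation: [-0.069, 0.998, -0.001, 0.001]
ft_force: [0.5, -0.4, -0.1]
finger_gap: 0.0004
grip_force: 0.0
[ 0.5652762  -0.19844414  0.03122981] 0.1459317043326547 277.90740393435175
```

View pics/c1.png

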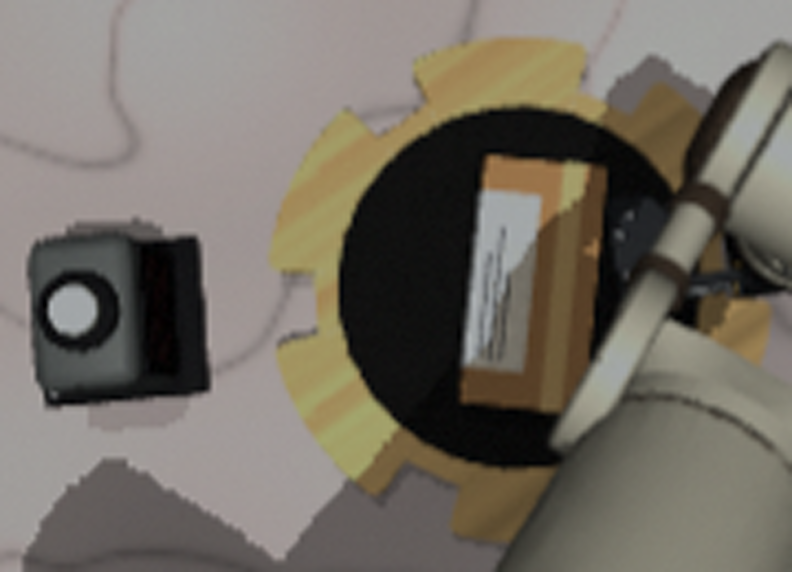

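```bash
python3 - <<'E'
from m import *
for a in ([(460,402),(486,155)],[(607,165),(486,155)],[(588,412),(460,402)]):
    W=ray("top",c2n(a),.094)[:,:2]; d=W[1]-W[0]; print(W.round(4).tolist(),np.degrees(np.arctan2(d[1],d[0]))%90,np.linalg.norm(d))
E
```

```text
[[0.4772, -0.0209], [0.6158, -0.0371]] 83.33329025302349 0.1395651133037037
[[0.609, -0.1055], [0.6158, -0.0371]] 84.2750791114572 0.06871411155280899
[[0.4706, -0.0921], [0.4772, -0.0209]] 84.66646537016739 0.07153034928391483
```

```bash
python3 -m crank '[{"tx":0.0125,"ty":0.0023,"tz":0,"rx":0,"ry":0,"rz":5},{"tx":0.0086,"ty":0.0023,"tz":0,"rx":0,"ry":0,"rz":3.5},{"tx":0.0041,"ty":0.0013,"tz":0,"rx":0,"ry":0,"rz":1.7},{"tx":0,"ty":0,"tz":0,"rx":0,"ry":0,"rz":0},{"tx":0,"ty":0,"tz":0,"rx":0,"ry":0,"rz":0},{"tx":-0.006,"ty":-0.002,"tz":0,"rx":0,"ry":0,"rz":0},{"tx":0,"ty":0,"tz":0.02,"rx":0,"ry":0,"rz":0},{"tx":0,"ty":0,"tz":0.04,"rx":0,"ry":0,"rz":0},{"tx":0,"ty":0,"tz":0.05,"rx":0,"ry":0,"rz":0},{"tx":0,"ty":-0.04,"tz":0.05,"rx":0,"ry":0,"rz":0},{"tx":-0.03,"ty":-0.04,"tz":0,"rx":0,"ry":0,"rz":0},{"tx":-0.03,"ty":-0.04,"tz":0,"rx":0,"ry":0,"rz":0}]'
python3 -m crank '[{"tx":-0.03,"ty":-0.04,"tz":0,"rx":0,"ry":0,"rz":0},{"tx":-0.03,"ty":-0.03,"tz":0,"rx":0,"ry":0,"rz":0},{"tx":0,"ty":0,"tz":0,"rx":0,"ry":0,"rz":0}]'
python3 - <<'E'
from h import *
im=bot.camera("top"); np.save("top2.npy",im); crop(im,135,160,180,130,4.4,"pics/c2.png")
print(bot.get_obs()["tcp_pos"])
E
```

```text
t: 6.0
tcp_pos: [0.5239, -0.3068, 0.1819]
orientation: [-0.158, 0.987, -0.002, 0.001]
ft_force: [0.2, -1.5, -0.6]
finger_gap: 0.0005
grip_force: 0.0
t: 6.3
tcp_pos: [0.4602, -0.3788, 0.1796]
orientation: [-0.154, 0.988, -0.0, -0.001]
ft_force: [0.2, 0.4, 0.2]
finger_gap: 0.0008
grip_force: 0.0
[ 0.46204371 -0.37676082  0.17957287]
```

View pics/c2.png

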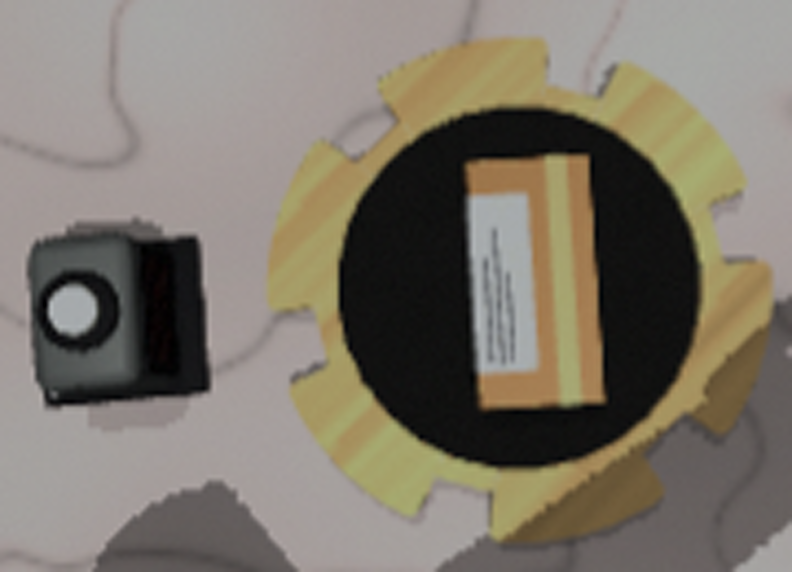

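```bash
python3 - <<'E'
from m import *
W=ray("top",c2n([(465,161),(590,155),(606,403),(480,409)]),.094)[:,:2]
for i,j in((3,0),(2,1),(1,0),(2,3)):
    d=W[j]-W[i]; print(np.degrees(np.arctan2(d[1],d[0]))%90,np.linalg.norm(d))
c,ph,g=plate(np.load("top2.npy"));print(c,ph)
# automatic: parcel colour mask rectangle, world plane z=.094
for f in("top0","top2"):
    im=np.load(f+".npy"); m=(im.max(2)>70).astype(np.uint8); 
    ctr=proj("top",[.5452,-.0539,.039])[0]; k=np.zeros_like(m); cv2.circle(k,tuple(int(x) for x in ctr),37,1,-1); m*=k
    v,u=np.nonzero(m); X=ray("top",np.c_[u,v],.094)[:,:2].astype(np.float32); print(f,cv2.minAreaRect(X*1000), np.degrees(.5*np.arctan2(2*np.cov(X.T)[0,1],np.cov(X.T)[0,0]-np.cov(X.T)[1,1])))
E
```

```text
2.805111813521118 0.13960878331156934
2.5727777059897283 0.13960618168171993
1.8096149232735712 0.07083468543118825
1.8046520963208934 0.07026860516154498
((0.5453696250915527, -0.054058756679296494), 0.14965583384037018) -16.30038875863163
top0 ((536.45703125, -50.516265869140625), (141.1732940673828, 72.02168273925781), 79.01744079589844) 78.9687195668127
top2 ((543.8169555664062, -62.67802047729492), (141.71258544921875, 71.28702545166016), 2.701629400253296) 2.6376115471418524
```

```bash
python3 - <<'E'
from h import *
from scipy.optimize import minimize
im=np.load("top2.npy").astype(np.float32); S=8; x0,y0=132,200
g=cv2.resize(im.max(2)[y0:y0+62,x0:x0+60],None,fx=S,fy=S,interpolation=cv2.INTER_CUBIC)
print(np.percentile(g,[5,25,50,75,95]))
b=(g<105).astype(np.uint8)
k,l,st,_=cv2.connectedComponentsWithStats(b); b=(l==1+st[1:,4].argmax()).astype(np.uint8)
cn,_=cv2.findContours(b,0,1); b=cv2.drawContours(b*0,cn,-1,1,-1); print(b.sum())
def box(x,y,yaw,lx,ly,z,ox=0):
    c,s=np.cos(yaw),np.sin(yaw); return np.array([[x+c*(i*lx/2+ox)-s*j*ly/2,y+s*(i*lx/2+ox)+c*j*ly/2,zz] for i in(-1,1) for j in(-1,1) for zz in z])
def sil(p):
    m=np.zeros_like(b); yaw=np.radians(p[2])
    for X in(box(p[0]/1e3,p[1]/1e3,yaw,.1,.096,(0,.008)),box(p[0]/1e3,p[1]/1e3,yaw,.06,.086,(0,.122))):
        q=((proj("top",X)-[x0,y0]+.5)*S-.5); h=cv2.convexHull(q.astype(np.float32)); cv2.fillConvexPoly(m,np.round(h*16).astype(np.int32),1,shift=4)
    return m
f=lambda p:float((sil(p)!=b).sum())/b.sum()
for y in(90,94,98):
    r=minimize(f,[530,186,y],method="Nelder-Mead",options=dict(initial_simplex=[[530,186,y],[534,186,y],[530,190,y],[530,186,y+3]],xatol=.02,fatol=1e-5)); print(r.x,r.fun)
    for d in(-3,-2,-1,1,2,3): print(d,f(r.x+[0,0,d]).__round__(4),end=" ")
E
```

```text
[  9.87905102  66.48193932 160.87908173 164.02940369 166.10647049]
97158
[530.00861026 183.16418347  94.87723192] 0.09584388315938985
-3 0.11 -2 0.1042 -1 0.099 1 0.0977 2 0.1005 3 0.105 [529.8630592  183.2816532   94.81625612] 0.09611148850326273
-3 0.1109 -2 0.1045 -1 0.0991 1 0.0973 2 0.1 3 0.104 [529.83837353 183.1396051   95.04040332] 0.09602914839745569
-3 0.1099 -2 0.1032 -1 0.0983 1 0.0979 2 0.1013 3 0.1057
```

```bash
python3 -m crank '[{"tx":0.03,"ty":0.03,"tz":0,"rx":0,"ry":0,"rz":0},{"tx":0.03,"ty":0.04,"tz":0,"rx":0,"ry":0,"rz":0},{"tx":0.03,"ty":0.04,"tz":0,"rx":0,"ry":0,"rz":0},{"tx":0.03,"ty":0.04,"tz":0,"rx":0,"ry":0,"rz":0},{"tx":0,"ty":0.04,"tz":0,"rx":0,"ry":0,"rz":0},{"tx":0,"ty":0,"tz":0,"rx":0,"ry":0,"rz":0},{"tx":0,"ty":0,"tz":-0.04,"rx":0,"ry":0,"rz":0},{"tx":0,"ty":0,"tz":-0.04,"rx":0,"ry":0,"rz":0},{"tx":0,"ty":0,"tz":-0.04,"rx":0,"ry":0,"rz":0},{"tx":0,"ty":0,"tz":0,"rx":0,"ry":0,"rz":0}]'
```

```text
t: 7.35
tcp_pos: [0.5794, -0.1824, 0.0533]
orientation: [-0.158, 0.987, 0.004, -0.005]
ft_force: [-0.4, 0.7, -0.3]
finger_gap: 0.0003
grip_force: 0.0
```

```bash
python3 -m crank '[{"tx":0,"ty":0,"tz":0,"rx":0,"ry":0,"rz":0},{"tx":0,"ty":0,"tz":0,"rx":0,"ry":0,"rz":0}]'
python3 - <<'E'
from h import *
a=[]
for _ in range(5): bot.camera("top"); a.append(bot.get_obs()["tcp_pos"])
m=np.mean(a,0); print(m,np.std(a,0)); d=m[:2]-[.5453,-.054]; print(np.hypot(*d),np.degrees(np.arctan2(d[1],d[0])))
E
```

```text
t: 7.55
tcp_pos: [0.586, -0.1861, 0.0626]
orientation: [-0.158, 0.987, -0.001, 0.002]
ft_force: [-0.3, 0.8, 0.9]
finger_gap: 0.0004
grip_force: 0.0
[ 0.5856516  -0.18599546  0.06212735] [0.00039621 0.00022077 0.00057699]
0.13802554660084823 -73.00137518183661
```

```bash
python3 -m crank '[{"tx":0,"ty":-0.008,"tz":0,"rx":0,"ry":0,"rz":0},{"tx":0,"ty":0,"tz":-0.01,"rx":0,"ry":0,"rz":0},{"tx":0,"ty":0,"tz":-0.021,"rx":0,"ry":0,"rz":0},{"tx":0,"ty":0,"tz":0,"rx":0,"ry":0,"rz":0},{"tx":0,"ty":0,"tz":0,"rx":0,"ry":0,"rz":0},{"tx":0.0049,"ty":0.0017,"tz":0,"rx":0,"ry":0,"rz":1},{"tx":0.003,"ty":0.001,"tz":0,"rx":0,"ry":0,"rz":1},{"tx":0.0019,"ty":0.0007,"tz":0,"rx":0,"ry":0,"rz":0},{"tx":0,"ty":0,"tz":0,"rx":0,"ry":0,"rz":0},{"tx":0,"ty":0,"tz":0,"rx":0,"ry":0,"rz":0}]'
python3 - <<'E'
from h import *
a=[];F=[]
for _ in range(5): bot.camera("top"); o=bot.get_obs(); a.append(o["tcp_pos"]);F.append(o["ft_force"])
m=np.mean(a,0); print(m,np.mean(F,0)); d=m[:2]-[.5453,-.054]; print(np.hypot(*d),np.degrees(np.arctan2(d[1],d[0])))
E
```

```text
t: 8.8
tcp_pos: [0.5943, -0.1897, 0.0289]
orientation: [-0.175, 0.985, -0.0, 0.0]
ft_force: [0.2, -0.4, 0.3]
finger_gap: 0.0006
grip_force: 0.0
[ 0.59396029 -0.18975441  0.02869529] [ 0.19673551  0.24367019 -0.06318568]
0.14421194265742673 -70.28011049961825
```

```bash
python3 -m crank '[{"tx":-0.005,"ty":-0.002,"tz":0,"rx":0,"ry":0,"rz":0},{"tx":0,"ty":0,"tz":0,"rx":0,"ry":0,"rz":0},{"tx":0,"ty":0,"tz":0.02,"rx":0,"ry":0,"rz":0},{"tx":0,"ty":0,"tz":0.03,"rx":0,"ry":0,"rz":0},{"tx":0,"ty":0,"tz":0.04,"rx":0,"ry":0,"rz":0},{"tx":0,"ty":0,"tz":0.04,"rx":0,"ry":0,"rz":0},{"tx":0,"ty":0,"tz":0.04,"rx":0,"ry":0,"rz":0},{"tx":0,"ty":-0.04,"tz":0.03,"rx":0,"ry":0,"rz":0},{"tx":-0.03,"ty":-0.035,"tz":0,"rx":0,"ry":0,"rz":0},{"tx":-0.03,"ty":-0.035,"tz":0,"rx":0,"ry":0,"rz":0},{"tx":-0.03,"ty":-0.035,"tz":0,"rx":0,"ry":0,"rz":0},{"tx":-0.03,"ty":-0.035,"tz":0,"rx":0,"ry":0,"rz":0}]'
python3 - <<'E'
from m import *
bot.camera("top");im=bot.camera("top"); np.save("top3.npy",im); print(bot.get_obs()["tcp_pos"])
print(plate(im)[:2])
for f in("top2","top3"):
    im=np.load(f+".npy"); m=(im.max(2)>70).astype(np.uint8); 
    ctr=proj("top",[.5452,-.0539,.039])[0]; k=np.zeros_like(m); cv2.circle(k,tuple(int(x) for x in ctr),37,1,-1); m*=k
    v,u=np.nonzero(m); X=ray("top",np.c_[u,v],.094)[:,:2].astype(np.float32); print(f,cv2.minAreaRect(X*1000), np.degrees(.5*np.arctan2(2*np.cov(X.T)[0,1],np.cov(X.T)[0,0]-np.cov(X.T)[1,1])))
E
```

```text
t: 10.25
tcp_pos: [0.4675, -0.3729, 0.2287]
orientation: [-0.175, 0.985, -0.0, 0.0]
ft_force: [0.5, -0.3, 0.8]
finger_gap: 0.0005
grip_force: 0.0
[ 0.46543602 -0.37577153  0.22866849]
(((0.545022189617157, -0.053916990756988525), 0.1495746374130249), np.float64(-14.451381963970535))
top2 ((543.8169555664062, -62.67802047729492), (141.71258544921875, 71.28702545166016), 2.701629400253296) 2.6376115471418524
top3 ((544.81982421875, -62.62286376953125), (141.7217559814453, 71.13983154296875), 4.596064567565918) 4.532263193939034
```

```bash
python3 -m crank '[{"tx":0.003,"ty":0.02,"tz":0.005,"rx":0,"ry":0,"rz":0},{"tx":0.006,"ty":0.045,"tz":0,"rx":0,"ry":0,"rz":0},{"tx":0.006,"ty":0.048,"tz":0,"rx":0,"ry":0,"rz":0},{"tx":0.006,"ty":0.048,"tz":0,"rx":0,"ry":0,"rz":0},{"tx":0.006,"ty":0.048,"tz":0,"rx":0,"ry":0,"rz":0},{"tx":0.006,"ty":0.048,"tz":0,"rx":0,"ry":0,"rz":0},{"tx":0.006,"ty":0.048,"tz":0,"rx":0,"ry":0,"rz":0},{"tx":0.006,"ty":0.048,"tz":0,"rx":0,"ry":0,"rz":0},{"tx":0.006,"ty":0.048,"tz":0,"rx":0,"ry":0,"rz":0},{"tx":0.006,"ty":0.048,"tz":0,"rx":0,"ry":0,"rz":0},{"tx":0.005,"ty":0.048,"tz":0,"rx":0,"ry":0,"rz":0},{"tx":0.003,"ty":0.04,"tz":0,"rx":0,"ry":0,"rz":0}]'
python3 -m crank '[{"tx":0,"ty":0.023,"tz":0,"rx":0,"ry":0,"rz":0},{"tx":0,"ty":0,"tz":0,"rx":0,"ry":0,"rz":0},{"tx":0,"ty":0,"tz":0,"rx":0,"ry":0,"rz":0},{"tx":0,"ty":0,"tz":0,"rx":0,"ry":0,"rz":0}]'
python3 - <<'E'
from h import *
im=bot.camera("scene"); q=proj("scene",[.5297,.1856,.139])[0].astype(int); crop(im,q[0]-50,q[1]-60,100,75,6,"pics/b.png")
a=[]
for _ in range(4): bot.camera("top"); o=bot.get_obs(); a.append(np.r_[o["tcp_pos"],o["ft_force"]])
print(np.mean(a,0))
E
```

```text
t: 11.55
tcp_pos: [0.5326, 0.1702, 0.2341]
orientation: [-0.177, 0.984, 0.0, 0.0]
ft_force: [0.1, 0.1, 0.2]
finger_gap: 0.0004
grip_force: 0.0
t: 11.95
tcp_pos: [0.5336, 0.188, 0.2338]
orientation: [-0.175, 0.985, -0.0, -0.0]
ft_force: [1.3, -0.1, 0.2]
finger_gap: 0.0006
grip_force: 0.0
[ 0.53397827  0.18740802  0.23374304  0.43363536 -0.43866956 -0.05618207]
```

```bash
python3 -m crank '[{"tx":-0.004,"ty":-0.002,"tz":-0.01,"rx":0,"ry":0,"rz":0},{"tx":0,"ty":0,"tz":-0.03,"rx":0,"ry":0,"rz":0},{"tx":0,"ty":0,"tz":-0.025,"rx":0,"ry":0,"rz":0},{"tx":0,"ty":0,"tz":-0.01,"rx":0,"ry":0,"rz":0},{"tx":0,"ty":0,"tz":0,"rx":0,"ry":0,"rz":0},{"tx":0,"ty":0,"tz":0,"rx":0,"ry":0,"rz":0}]'
python3 -m crank '[{"tx":0,"ty":0,"tz":-0.003,"rx":0,"ry":0,"rz":0},{"tx":0,"ty":0,"tz":-0.003,"rx":0,"ry":0,"rz":0},{"tx":0,"ty":0,"tz":-0.003,"rx":0,"ry":0,"rz":0},{"tx":0,"ty":0,"tz":0,"rx":0,"ry":0,"rz":0},{"tx":0,"ty":0,"tz":0,"rx":0,"ry":0,"rz":0}]'
```

```text
t: 12.8
tcp_pos: [0.5305, 0.1862, 0.1595]
orientation: [-0.175, 0.985, -0.0, 0.001]
ft_force: [0.3, -0.3, -0.0]
finger_gap: 0.0007
grip_force: 0.0
t: 13.3
tcp_pos: [0.5314, 0.1864, 0.1523]
orientation: [-0.175, 0.985, -0.0, 0.002]
ft_force: [-2.3, -1.1, 10.8]
finger_gap: 0.0002
grip_force: 5.4
```

```bash
python3 - <<'E'
from h import *
im=bot.camera("scene"); q=proj("scene",[.5297,.1856,.139])[0].astype(int); crop(im,q[0]-50,q[1]-50,100,75,7,"pics/b2.png")
a=[]
for _ in range(4): bot.camera("top"); o=bot.get_obs(); a.append(np.r_[o["tcp_pos"],o["ft_force"]])
print(np.mean(a,0))
E
```

```text
[ 0.53137928  0.18639927  0.1522532  -1.44367128 -0.36626139 10.53484474]
```

View pics/b2.png

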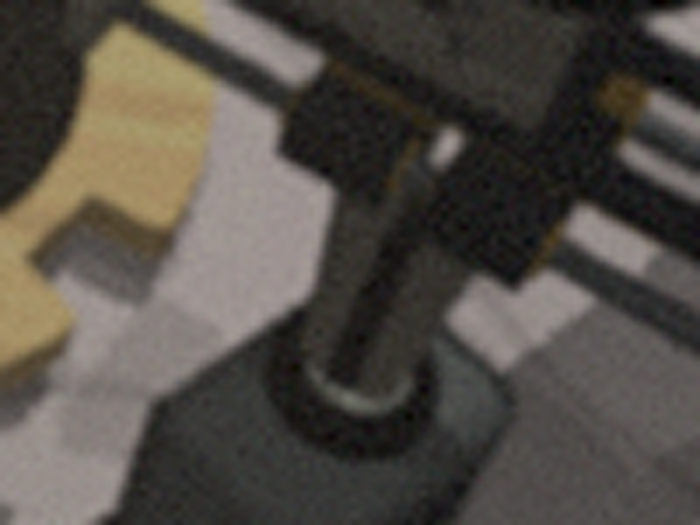

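```bash
python3 -m crank '[{"tx":0,"ty":0,"tz":-0.002,"rx":0,"ry":0,"rz":0},{"tx":0,"ty":0,"tz":0,"rx":0,"ry":0,"rz":0},{"tx":0,"ty":0,"tz":0,"rx":0,"ry":0,"rz":0}]'
for i in 1 2 3; do python3 -m crank '[{"tx":0,"ty":0,"tz":0.002,"rx":0,"ry":0,"rz":0},{"tx":0,"ty":0,"tz":0,"rx":0,"ry":0,"rz":0},{"tx":0,"ty":0,"tz":0,"rx":0,"ry":0,"rz":0}]' | egrep 'tcp|ft'; done
```

```text
t: 13.85
tcp_pos: [0.5315, 0.1864, 0.152]
orientation: [-0.175, 0.985, -0.0, 0.002]
ft_force: [-6.8, -1.7, 21.2]
finger_gap: 0.0008
grip_force: 10.3
tcp_pos: [0.5314, 0.1864, 0.1523]
ft_force: [-2.2, 0.1, 10.2]
tcp_pos: [0.5311, 0.1864, 0.1525]
ft_force: [2.5, 0.2, 3.4]
tcp_pos: [0.53, 0.1862, 0.1536]
ft_force: [2.7, 0.1, 3.0]
```

```bash
python3 -m crank '[{"tx":0,"ty":0,"tz":0.005,"rx":0,"ry":0,"rz":0},{"tx":0,"ty":0,"tz":0.015,"rx":0,"ry":0,"rz":0},{"tx":0,"ty":0,"tz":0.03,"rx":0,"ry":0,"rz":0},{"tx":0,"ty":0,"tz":0.04,"rx":0,"ry":0,"rz":0},{"tx":-0.03,"ty":0.03,"tz":0,"rx":0,"ry":0,"rz":0},{"tx":-0.03,"ty":0.04,"tz":0,"rx":0,"ry":0,"rz":0},{"tx":-0.03,"ty":0.04,"tz":0,"rx":0,"ry":0,"rz":0},{"tx":-0.02,"ty":0.04,"tz":0,"rx":0,"ry":0,"rz":0},{"tx":0,"ty":0.04,"tz":0,"rx":0,"ry":0,"rz":0},{"tx":0,"ty":0.03,"tz":0,"rx":0,"ry":0,"rz":0},{"tx":0,"ty":0,"tz":0,"rx":0,"ry":0,"rz":0},{"tx":0,"ty":0,"tz":0,"rx":0,"ry":0,"rz":0}]'
python3 - <<'E'
from m import *
im=bot.camera("top"); np.save("top4.npy",im); cv2.imwrite("pics/end.png",cv2.cvtColor(im,cv2.COLOR_RGB2BGR))
print(plate(im)[:2])
m=(im.max(2)>70).astype(np.uint8); 
ctr=proj("top",[.5452,-.0539,.039])[0]; k=np.zeros_like(m); cv2.circle(k,tuple(int(x) for x in ctr),37,1,-1); m*=k
v,u=np.nonzero(m); X=ray("top",np.c_[u,v],.094)[:,:2].astype(np.float32); print(cv2.minAreaRect(X*1000)); print(bot.get_obs()["ft_force"])
E
```

```text
t: 15.95
tcp_pos: [0.4193, 0.4059, 0.2435]
orientation: [-0.175, 0.984, -0.001, -0.001]
ft_force: [0.2, -0.6, -0.7]
finger_gap: 0.0003
grip_force: 0.0
(((0.545305609703064, -0.05315450578927994), 0.1491766721010208), np.float64(-14.48524756321222))
((544.826904296875, -62.71053695678711), (141.7217559814453, 70.96392059326172), 4.596064567565918)
[-0.35109595 -0.13715361  0.33294759]
```

View pics/end.png

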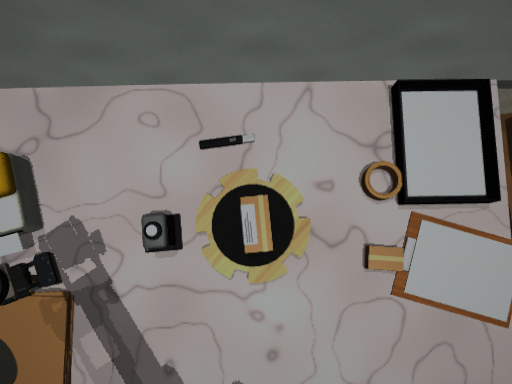

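The final picture shows the label side (about 250,222) facing the scanner window (about 178,232). The button is clear and the bystanders have not moved.

```bash
python3 -c "
from station import bot
print(bot.sign_off())"
```

```text
the job is handed in; nothing more can be done
None
```

The job is handed in: I turned the label to face the scanner window (about 94.5° against my estimate of 94–95°), then pressed the button until it stopped moving and released it, with nothing else disturbed; the run took about 16 s.

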